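# Switch the ball sorter to its right chute and release the balls

### The job

The bearing-ball sorting stand is set to its left chute; the three waiting balls belong in the right tray. With the fingertips, first press the raised right end of the seesaw gate down so that it rocks fully over, then push the release slide's upright plate to the right as far as it goes, so that all three balls run down into the right tray. Do not grip anything and do not touch the balls; leave the things lying around where they are.

Things in the scene. Friction and masses are not known exactly. Their poses are not given: they have to be found in the camera images.
- sorter: ball-sorting stand fixed to the worktop: plywood base, feed channel behind, seesaw gate across the middle, two chutes and two trays in front. Origin on the worktop; x points from the trays back along the feed, y to the stand's left, z up. Gate centred at x = 30 mm, y = 0, axle 85 mm up; feed at y = 0, x = 49 to 219 mm, 35 mm wide, walls up to 160 mm high; nothing is above 182 mm
- gate (a joint): tilt of the seesaw gate, rad: an aluminium trough 166 mm long (along the stand's y), on an axle along the stand's x. -0.2 (start): right end up; +0.2: right end down. Top heavy: past level it drops to the other stop and stays. Balls from the feed roll out of its low end. About 0.5 N on a pad rocks it
- right_pad (a point): middle of the top of the flat black rubber press pad (36 x 30 mm, on a metal plate 46 x 38 mm) over the right end of the gate, 64 mm right of the axle; about 141 mm above the worktop when up and 115 mm when down
- left_pad (a point): the same pad at the left end of the gate; down at the start
- release (a joint): travel of the release slide, m: 0 = closed, its blade bars the feed channel; it moves towards the stand's right (-y) to its stop at 0.034, which opens the channel; it stays where it is left; about 1.5 N moves it
- push_plate (a point): middle of the outer (left, +y) face of the upright steel push plate at the left end of the release slide, 13 mm below its top edge; plate 34 mm wide (stand's x), 8 mm thick, 42 mm tall, 138 to 180 mm above the worktop, 75 mm left of the feed's centre line when closed, free room to its left. Push it to the stand's right
- right_tray_floor (a point): centre of the inner floor of the right tray, an open grey tray 90 (x) x 80 (y) x 32 mm with 3 mm walls at the foot of the right chute; axes as the stand
- left_tray_floor (a point): the same of the left tray, at the foot of the left chute
- ball_0: steel bearing ball, 22 mm across, 43 g, first in the row of three waiting in the feed channel behind the release blade; origin at its centre
- ball_1: steel bearing ball, 22 mm across, 43 g, second in the row of three waiting in the feed channel behind the release blade; origin at its centre
- ball_2: steel bearing ball, 22 mm across, 43 g, third in the row of three waiting in the feed channel behind the release blade; origin at its centre
- wood_offcut_1: pine offcut, 60 x 90 x 32 mm, lying flat on the worktop between the two trays; origin under its centre; a bystander
- marker: felt marker, 130 x 18 x 20 mm, lying left of the stand; origin under its centre; a bystander
- screwdriver_red: screwdriver, 218 mm long, lying right of the stand; origin under its centre; a bystander
- small_tin: round tin, 66 mm across, 46 mm tall, left of the stand; origin under its centre; a bystander
- sanding_block: brown cork sanding block, 63 x 111 x 32 mm, right of the stand near the front edge; origin under its centre; a bystander

How it is judged:
On the way, in this order (a step that is already met when the one before it is completed fails the run):
1. the gate is rocked over to the right while the release slide is still closed (value of joint gate above 0.17 rad and value of joint release below 0.008 m), for 0.2 s.
2. the release slide is pushed open (value of joint release above 0.029 m and value of joint gate above 0.17 rad), for 0.2 s.
At the end, for the whole second after the job is handed in: The gate is tilted fully to the right (over 0.17 rad), the release slide is open (over 29 mm) and all three balls lie at rest (under 0.08 m/s) in the right tray (all of step 2 and x of ball_0 in the frame of right_tray_floor between -0.045 and 0.045 m and y of ball_0 in the frame of right_tray_floor between -0.04 and 0.04 m and height (world z) of each of ball_0, ball_1, ball_2 below 0.04 m and linear speed of each of ball_0, ball_1, ball_2 below 0.08 m/s and x of ball_1 in the frame of right_tray_floor between -0.045 and 0.045 m and y of ball_1 in the frame of right_tray_floor between -0.04 and 0.04 m and x of ball_2 in the frame of right_tray_floor between -0.045 and 0.045 m and y of ball_2 in the frame of right_tray_floor between -0.04 and 0.04 m); the robot touches nothing.
It fails at once if a ball is touched by the robot (contact force between any of the arm, the fingers and ball_0 above 0.3 N or contact force between any of the arm, the fingers and ball_1 above 0.3 N or contact force between any of the arm, the fingers and ball_2 above 0.3 N).
It fails at once if a ball gets into the left tray ((x of ball_0 in the frame of left_tray_floor between -0.045 and 0.045 m and y of ball_0 in the frame of left_tray_floor between -0.04 and 0.04 m and height (world z) of ball_0 below 0.04 m) or (x of ball_1 in the frame of left_tray_floor between -0.045 and 0.045 m and y of ball_1 in the frame of left_tray_floor between -0.04 and 0.04 m and height (world z) of ball_1 below 0.04 m) or (x of ball_2 in the frame of left_tray_floor between -0.045 and 0.045 m and y of ball_2 in the frame of left_tray_floor between -0.04 and 0.04 m and height (world z) of ball_2 below 0.04 m)).
It fails at once if a bystander is moved more than 25 mm (distance of any of wood_offcut_1, marker, screwdriver_red, small_tin, sanding_block from where it was at the start of the episode above 0.025 m).
It fails at once if the left side of the stand is worked on before the gate is rocked (the gate's low end is lifted) (contact force between the fingers and sorter above 0.5 N and y of the grasp point in the frame of sorter above 0.01 m and value of joint gate below 0.1 rad).
It fails at once if the push plate or the gate's end is gripped between the fingers ((contact force between the fingers and sorter above 0.5 N and y of the grasp point in the frame of push_plate between -0.009 and 0.001 m and x of the grasp point in the frame of push_plate between -0.02 and 0.02 m and z of the grasp point in the frame of push_plate between -0.06 and 0.02 m) or (contact force between the fingers and sorter above 0.5 N and y of the grasp point in the frame of right_pad between -0.019 and 0.019 m and x of the grasp point in the frame of right_pad between -0.018 and 0.018 m and z of the grasp point in the frame of right_pad between -0.05 and 0.004 m)).
It also fails if it takes over 40 s, if anything falls off the work surface, if the arm or the gripper's body presses on something with over 40 N, if the wrist force passes 120 N, or if a joint passes its speed limit or range.

### The arm

A 6-joint arm with a two-finger parallel gripper is mounted at the origin on a cart in front of the work surface, level with it; the furniture and walls round the work are solid. World frame = base frame: x ahead of the robot, y to its left, z up, the work surface at z = 0. Lengths are in m, angles in rad, forces in N, time in s.
With the tool pointing down it reaches from about 0.35 to 0.95 m from the base axis. Payload 17.4 kg.
Tool frame: the origin (TCP) lies on the centre line of the jaws, within the pads' length; the fingertips stand 14 mm ahead of it and the grasp point (between the pads) lies 5 mm behind it; z points along the fingers, y is the direction in which the jaws open and shut (so a half turn about z gives the same grasp; the last joint's range is limited). The gripper opens to 93 mm and grips with 3 to 60 N. Pads are 15 mm wide; open, the fingers measure 128 mm over their backs; the gripper's body (75 mm by 188 mm) begins 65 mm behind the grasp point.
Start: joints at [-0.038, 0.116, 1.442, -0, 1.584, -0.038], TCP at [0.675, -0, 0.233] pointing down, gripper open.
Joint ranges: [-2.83, 2.83], [-0.83, 2.19], [0.07, 2.5], [-1.14, 4.28], [0.01, 3], [-2.97, 2.97]. Speed limits (rad/s): [1.89, 1.89, 2.22, 3.14, 3.14, 3.14].

### API

Orientations are given as [roll, pitch, yaw] about the fixed x, y, z axes, in that order (R = Rz(yaw) Ry(pitch) Rx(roll)).
In Python, from workcell import telemetry, viewer, r gives the robot as it stands.
- The arm moves only by the tool servo_tool, never from a script. Its argument "moves" is a list of rows, each a list of 7 numbers: the shift along the world's x, y, z in cm, then the turn, a rotation vector about the world's x, y, z in rad, then the gripper's target within -1 to 1 (fully open at 1, half-way at 0, shut at -1). A call has 1 to 5 rows; each row shifts and turns the pose as measured when the row begins; what a row does not reach is not made up. A row lasts 1/8 s, in which the tool goes at most 62.5 mm and 10.7 degrees, less where a joint would pass 70% of its speed; a pose out of reach is approached as far as the arm can. A call with a gripper value outside its range is refused whole. The fingers move at their own pace and stop on an object; "newtons" is the grip in N (left out, the last holds). Time passes only in rows, so rows that do not move let the fingers close. It gives the time, the measured TCP pose, the force and the opening at its end, in the units of the state.
- telemetry.read_state(): the state, without advancing time (a new reading comes with each control period).
- viewer.read_camera(name): name is "scene" or "side" or "wrist"; returns a dict with "frame" (400x640x3 uint8, blue, green, red), "intrinsics" (3x3 intrinsics, pixels), "world_from_camera" (4x4, takes a point from camera to world coordinates). Camera axes: x right, y down, z forward; pixel columns grow to the right and rows downward; lengths in m; the calibration is good to about 2 mm. A picture is of the moment at which its call begins. There is no depth.
- r.close_job(): hands the job in, once; it reports no verdict.
The state is a dict: "t": time; "q": joint angles; "joint_velocities": joint speeds; "joint_efforts": joint torques, N m; "ee_pos": TCP position; "ee_rot": TCP orientation; "ft_force": force on the tool from outside, world axes, zero at the start; "wrist_torque": the same for the moment, N m; "finger_gap": opening from 0.0 (shut) to 1.0 (fully open).
Only numpy, scipy, OpenCV 4.12 (cv2) and the standard library are available. Lean on these libraries where they do the work, as an engineer would, in place of code of your own. Each camera call takes 0.05 s, during which the arm holds its last target.

## Working session

There is one attempt and no reset: what is moved stays moved. The work goes in short steps, Python scripts to look and compute and a tool call to move; the robot and the scene stay as the last step left them, time stands still between calls to the robot, and variables do not carry over. Pictures are saved under pics/ and viewed, and the job is handed in when it is done.

Besides the shell and the picture viewer there is one more tool, called after "Request:" in YAML: its name, and indented under it one key for each argument. servo_tool: Moves the arm, as the interface text tells. Its arguments: {"type":"object","properties":{"moves":{"type":"array","items":{"type":"array","items":{"type":"number"}}},"newtons":{"type":"number"}},"required":["moves"]}

```bash
mkdir -p pics; ls
python3 - <<'E'
from workcell import telemetry, viewer, r
import cv2
print(telemetry.read_state())
for n in ("scene","side","wrist"):
    c=viewer.read_camera(n); cv2.imwrite(f"pics/{n}0.png",c["frame"]); print(n,c["intrinsics"].round(1).tolist(),c["world_from_camera"].round(3).tolist())
E
```

```text
pics
{'t': 0.0, 'q': array([-3.78129557e-02,  1.16476927e-01,  1.44223716e+00, -7.56746801e-06,
        1.58400810e+00, -3.78053339e-02]), 'joint_velocities': array([-9.04537493e-04, -5.76681245e-04,  2.65189295e-04, -8.26448168e-04,
        1.82434751e-03,  5.96777649e-05]), 'joint_efforts': array([-2.39607485e-03, -7.21266031e+01, -6.22611737e+01,  7.77577632e-02,
        2.38535833e-02, -2.17692599e-05]), 'ee_pos': array([ 6.74817826e-01, -1.29674303e-05,  2.31928732e-01]), 'ee_rot': array([-3.14046364e+00, -3.51306957e-05,  1.57078859e+00]), 'ft_force': array([ 0.03387161, -0.23563814, -0.19086821]), 'wrist_torque': array([-0.01958432, -0.00830224, -0.04320299]), 'finger_gap': 1.0028484080619555}
scene [[520.2, 0.0, 320.4], [0.0, 520.2, 199.3], [0.0, 0.0, 1.0]] [[-0.779, -0.432, 0.454, -0.176], [-0.626, 0.512, -0.588, 0.815], [0.022, -0.742, -0.67, 1.166], [0.0, 0.0, 0.0, 1.0]]
side [[438.7, 0.0, 317.5], [0.0, 438.7, 199.5], [0.0, 0.0, 1.0]] [[0.981, -0.119, 0.153, 0.32], [-0.193, -0.66, 0.726, -1.026], [0.015, -0.742, -0.67, 0.956], [0.0, 0.0, 0.0, 1.0]]
wrist [[318.3, 0.0, 319.9], [0.0, 318.3, 203.2], [0.0, 0.0, 1.0]] [[1.0, -0.0, -0.001, 0.674], [-0.001, -0.954, -0.298, 0.083], [-0.001, 0.298, -0.954, 0.384], [0.0, 0.0, 0.0, 1.0]]
```

View pics/scene0.png

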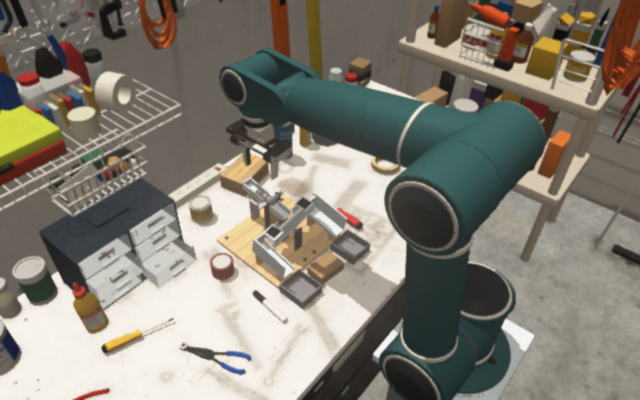

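View pics/side0.png

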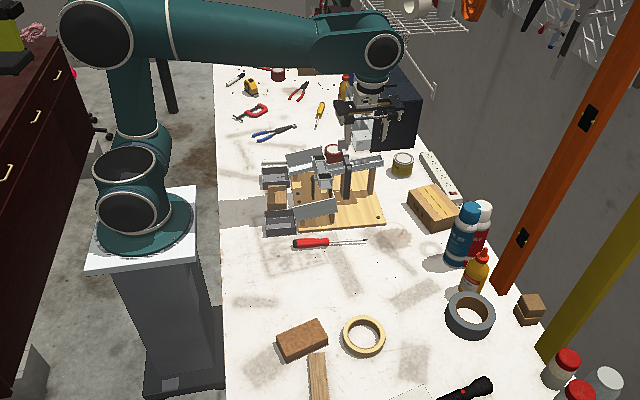

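View pics/wrist0.png

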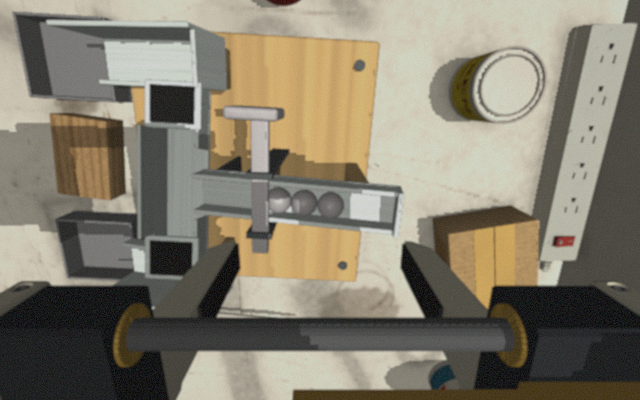

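```bash
cat > h.py <<'E'
from workcell import telemetry, viewer, r
import cv2, numpy as np
def ray(c,p,z):
    K=c["intrinsics"];T=c["world_from_camera"]
    d=T[:3,:3]@np.linalg.solve(K,[p[0],p[1],1.]);o=T[:3,3]
    return o+d*(z-o[2])/d[2]
E
python3 - <<'E'
from h import *
c=viewer.read_camera("wrist"); f=c["frame"]
g=cv2.cvtColor(f,cv2.COLOR_BGR2GRAY)
def rect(mask,box,z,nm):
    x0,y0,x1,y1=box; m=np.zeros_like(g); m[y0:y1,x0:x1]=mask[y0:y1,x0:x1]
    cs,_=cv2.findContours(m,cv2.RETR_EXTERNAL,cv2.CHAIN_APPROX_NONE)
    k=max(cs,key=cv2.contourArea); b=cv2.boxPoints(cv2.minAreaRect(k))
    P=np.array([ray(c,p,z)[:2] for p in b]); ctr=P.mean(0)
    print(nm,b.round().tolist(),ctr.round(4),"sides",np.linalg.norm(P[1]-P[0]).round(4),np.linalg.norm(P[2]-P[1]).round(4)); return ctr
dk=(g<45).astype(np.uint8)*255
R=rect(dk,(138,230,200,282),.141,"right"); L=rect(dk,(140,78,202,130),.115,"left")
br=(g>120).astype(np.uint8)*255
hsv=cv2.cvtColor(f,cv2.COLOR_BGR2HSV)
gray=((hsv[...,1]<60)&(g>110)).astype(np.uint8)*255
P=rect(gray,(218,100,290,122),.18,"plate")
d=L-R; yaw=np.arctan2(-d[0],d[1]); print("yaw",yaw, "dist",np.linalg.norm(d))
ex=np.array([np.cos(yaw),np.sin(yaw)]);ey=np.array([-ex[1],ex[0]])
print("mid",(L+R)/2,"plate in gate frame",(P-(L+R)/2)@ex,(P-(L+R)/2)@ey)
for p in [(200,172),(400,188),(200,215),(398,234)]: print("wall",ray(c,p,.16).round(4))
cv2.imwrite("pics/w1.png",cv2.resize(f[0:300,100:420],None,fx=2,fy=2,interpolation=cv2.INTER_CUBIC))
s=viewer.read_camera("side");cv2.imwrite("pics/s1.png",cv2.resize(s["frame"][120:260,230:430],None,fx=4,fy=4,interpolation=cv2.INTER_CUBIC))
E
```

```text
right [[150.0, 273.0], [151.0, 241.0], [191.0, 243.0], [190.0, 274.0]] [ 0.5471 -0.0419] sides 0.0304 0.0331
left [[149.0, 120.0], [151.0, 86.0], [193.0, 88.0], [192.0, 122.0]] [0.5538 0.0825] sides 0.0272 0.0336
plate [[222.0, 119.0], [223.0, 105.0], [278.0, 108.0], [277.0, 122.0]] [0.6307 0.0769] sides 0.0088 0.0334
yaw -0.05362583162985069 dist 0.12460675389379368
mid [0.55045637 0.02028751] plate in gate frame 0.07712581306156421 0.0608095478104954
wall [0.5879 0.036  0.16  ]
wall [0.7322 0.0241 0.16  ]
wall [0.5842 0.0034 0.16  ]
wall [ 0.7333 -0.012   0.16  ]
```

View pics/w1.png

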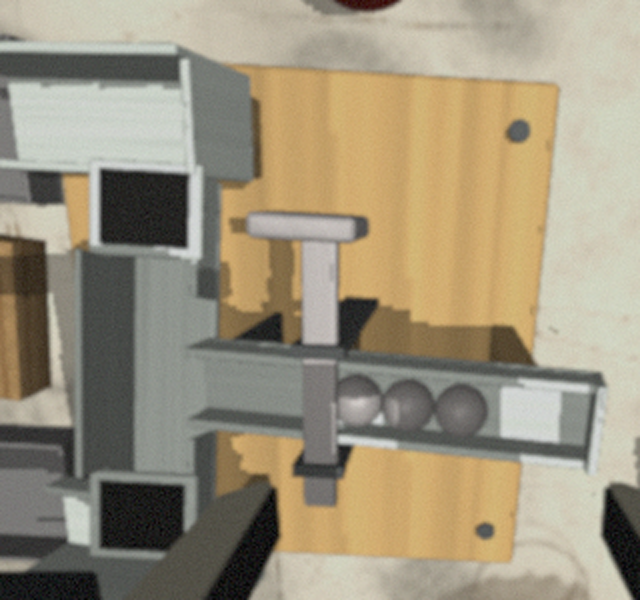

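View pics/s1.png

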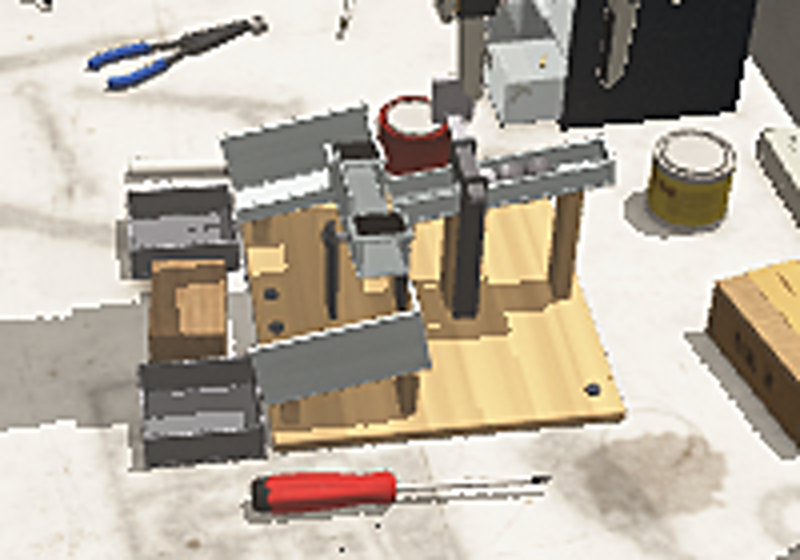

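The wrist view gives the right pad at px (170,258), about (0.547, -0.042), and the push plate at px (250,114), about (0.631, 0.077). The measured sizes, pad spacing of 125 mm and plate offset match the spec, and the stand yaw is about -0.054. I'll close the fingers and move over the right pad.

Request:
servo_tool:
  moves:
    - [-4.3,-1.6,0.5,0,0,-0.055,-1]
    - [-4.3,-1.6,0.5,0,0,0,-1]
    - [-4.2,-1.6,0,0,0,0,-1]
    - [0,0,0,0,0,0,-1]
    - [0,0,0,0,0,0,-1]
  newtons: 10

```text
t: 0.88
ee_pos: [0.5436, -0.0489, 0.2412]
ee_rot: [-3.14, 0.0, 1.514]
ft_force: [-0.2, -0.0, 0.2]
finger_gap: 0.513
```

Request:
servo_tool:
  moves:
    - [0,0,0,0,0,0,-1]
    - [0,0,0,0,0,0,-1]

```text
t: 1.12
ee_pos: [0.5446, -0.0484, 0.2407]
ee_rot: [-3.139, -0.0, 1.515]
ft_force: [0.3, -0.9, -0.9]
finger_gap: 0.3
```

Request:
servo_tool:
  moves:
    - [0.2,0,-2.5,0,0,0,-1]
    - [0,0,-2.5,0,0,0,-1]
    - [0,0,-2,0,0,0,-1]
    - [0,0,0,0,0,0,-1]
    - [0,0,0,0,0,0,-1]

```text
t: 1.75
ee_pos: [0.5484, -0.0476, 0.1687]
ee_rot: [-3.139, -0.0, 1.516]
ft_force: [-0.4, 0.2, 0.0]
finger_gap: 0.004
```

Run:
```python
from h import *
s=telemetry.read_state();print(s["ee_pos"],s["finger_gap"],s["ft_force"])
a=viewer.read_camera("wrist")["frame"]; b=viewer.read_camera("side")["frame"]
cv2.imwrite("pics/w2.png",a); cv2.imwrite("pics/s2.png",cv2.resize(b[110:260,230:430],None,fx=4,fy=4,interpolation=cv2.INTER_CUBIC))
```

```text
[ 0.54840376 -0.04762503  0.16872173] 0.004219427313784906 [-0.38991237  0.24148031  0.0208098 ]
```

View pics/w2.png

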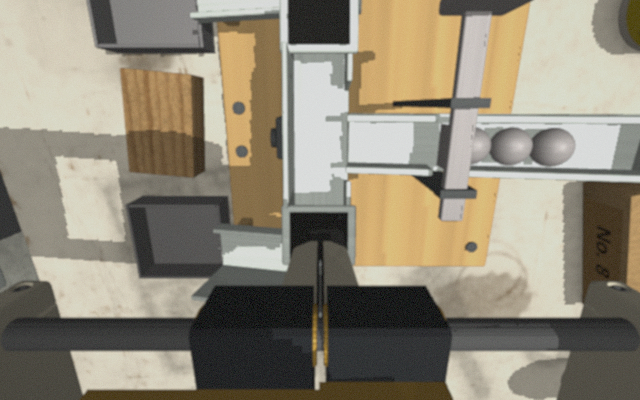

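View pics/s2.png

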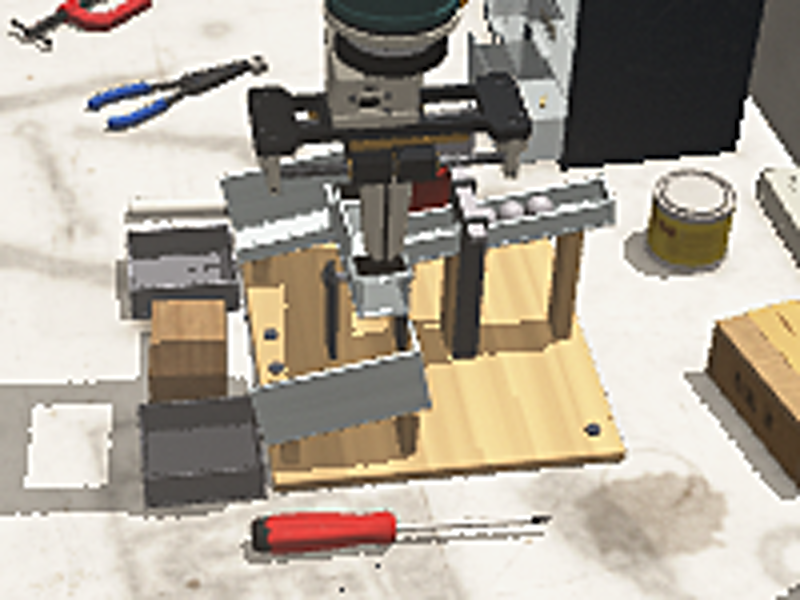

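The side view shows the closed fingertips just above the right pad, and in the wrist view they are centred over it at px (320,240). Pressing down, drifting right as the pad swings.

Request:
servo_tool:
  moves:
    - [0,-0.1,-1.0,0,0,0,-1]
    - [0,-0.3,-0.8,0,0,0,-1]
    - [0,-0.5,-0.8,0,0,0,-1]
    - [0,-0.5,-0.8,0,0,0,-1]
    - [0,0,0,0,0,0,-1]

```text
t: 2.48
ee_pos: [0.5484, -0.063, 0.133]
ee_rot: [-3.14, -0.0, 1.516]
ft_force: [0.2, -1.0, 0.1]
finger_gap: 0.0
```

Run:
```python
from h import *
s=telemetry.read_state();print(s["ee_pos"],s["finger_gap"],s["ft_force"])
a=viewer.read_camera("wrist")["frame"]; b=viewer.read_camera("side")["frame"]
cv2.imwrite("pics/w3.png",a); cv2.imwrite("pics/s3.png",cv2.resize(b[110:260,230:430],None,fx=4,fy=4,interpolation=cv2.INTER_CUBIC))
```

```text
[ 0.54843254 -0.06295645  0.13303355] 4.736840910126886e-05 [ 0.1675173  -0.99382075  0.09625415]
```

View pics/s3.png

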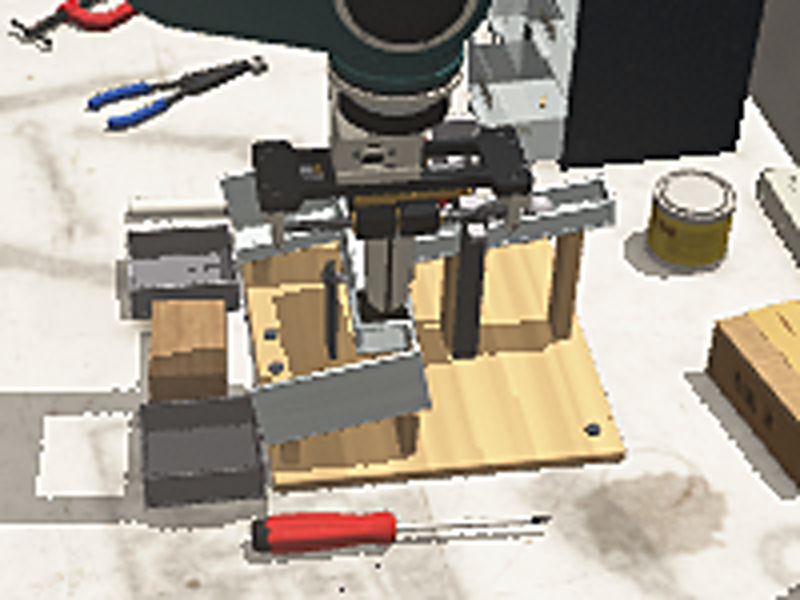

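The right pad is now low at the mouth of the right chute, so the gate has rocked over. I'll lift straight up and check.

Request:
servo_tool:
  moves:
    - [0,0,2.5,0,0,0,-1]
    - [0,0,3,0,0,0,-1]
    - [0,0,3,0,0,0,-1]
    - [0,0,2.5,0,0,0,-1]
    - [0,0,0,0,0,0,-1]

```text
t: 3.2
ee_pos: [0.5487, -0.0621, 0.2487]
ee_rot: [3.141, -0.0, 1.517]
ft_force: [0.1, 0.1, -0.5]
finger_gap: 0.007
```

Run:
```python
from h import *
s=telemetry.read_state();print(s["ee_pos"],s["finger_gap"],s["ft_force"])
c=viewer.read_camera("wrist")
a=c["frame"]; b=viewer.read_camera("side")["frame"]
cv2.imwrite("pics/w4.png",a); cv2.imwrite("pics/s4.png",cv2.resize(b[110:260,230:430],None,fx=4,fy=4,interpolation=cv2.INTER_CUBIC))
```

```text
[ 0.54866082 -0.06209031  0.24866367] 0.0066900121016427675 [ 0.05938147  0.05240167 -0.49075134]
```

View pics/s4.png

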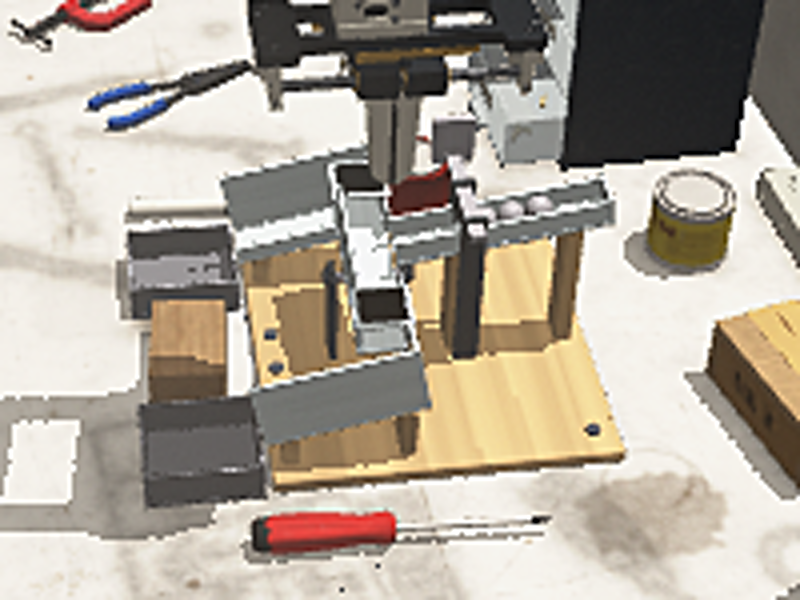

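View pics/w4.png

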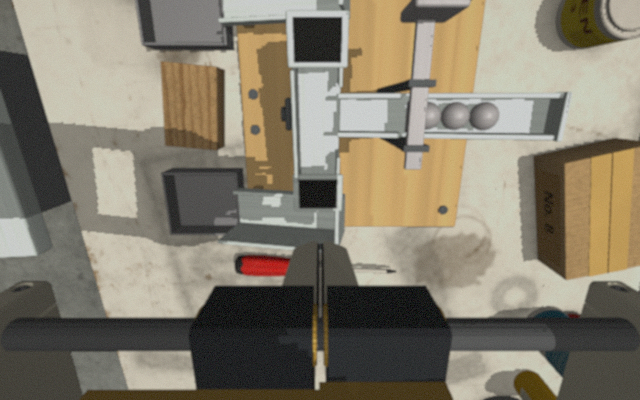

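The gate is over: the right pad is low at wrist px (318,193), the left pad is high, and the balls are still held. Now I'll cross to the left of the push plate, staying above the stand.

Request:
servo_tool:
  moves:
    - [1.7,4.2,0,0,0,0,-1]
    - [1.7,4.2,0,0,0,0,-1]
    - [1.7,4.2,0,0,0,0,-1]
    - [1.7,4.2,0,0,0,0,-1]
    - [1.4,1.8,0,0,0,0,-1]

```text
t: 3.92
ee_pos: [0.6298, 0.1287, 0.2389]
ee_rot: [-3.132, 0.001, 1.514]
ft_force: [0.2, 0.0, -0.1]
finger_gap: 0.007
```

Request:
servo_tool:
  moves:
    - [0,0,0,0,0,0,-1]

```text
t: 4.05
ee_pos: [0.6298, 0.1298, 0.2368]
ee_rot: [-3.129, 0.001, 1.516]
ft_force: [-0.1, -0.5, -0.3]
finger_gap: 0.007
```

Run:
```python
from h import *
s=telemetry.read_state();print(s["ee_pos"],s["ee_rot"])
c=viewer.read_camera("wrist");cv2.imwrite("pics/w5.png",c["frame"])
b=viewer.read_camera("scene")["frame"]
cv2.imwrite("pics/c5.png",cv2.resize(b[100:310,180:400],None,fx=3,fy=2.8,interpolation=cv2.INTER_CUBIC))
```

```text
[0.62978995 0.12980223 0.23684236] [-3.12937128e+00  1.49142723e-03  1.51552784e+00]
```

View pics/w5.png

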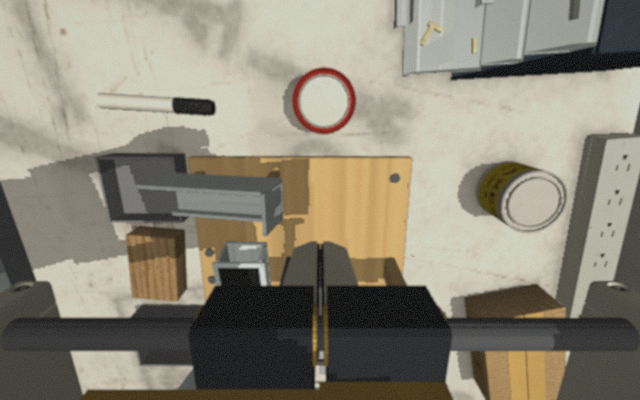

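View pics/c5.png

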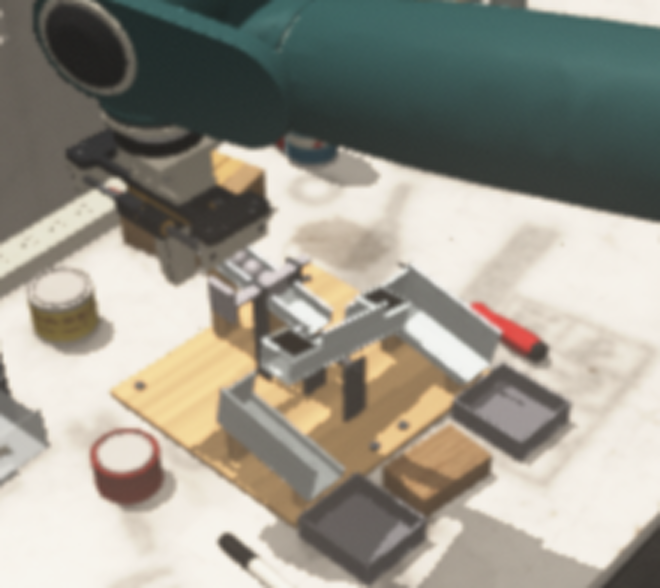

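The wrist view shows the fingers left of the plate, and the scene view shows the plate standing free (px ~225,295 in the crop). I'll descend beside it.

Request:
servo_tool:
  moves:
    - [0,-0.2,-2.2,0,0,0,-1]
    - [0,-0.4,-2.2,0,0,0,-1]
    - [0,-0.4,-2.2,0,0,0,-1]
    - [0,-0.4,0,0,0,0,-1]
    - [0,0,0,0,0,0,-1]

```text
t: 4.78
ee_pos: [0.6272, 0.1104, 0.1647]
ee_rot: [-3.127, 0.002, 1.511]
ft_force: [-0.3, -0.5, 0.5]
finger_gap: 0.002
```

Run:
```python
from h import *
s=telemetry.read_state();print(s["ee_pos"],s["ee_rot"],s["ft_force"])
b=viewer.read_camera("scene")["frame"]
cv2.imwrite("pics/c6.png",cv2.resize(b[100:310,180:400],None,fx=3,fy=2.8,interpolation=cv2.INTER_CUBIC))
b=viewer.read_camera("side")["frame"]
cv2.imwrite("pics/s6.png",cv2.resize(b[110:260,230:430],None,fx=4,fy=4,interpolation=cv2.INTER_CUBIC))
```

```text
[0.62723614 0.11035228 0.16470612] [-3.12741461e+00  2.36162728e-03  1.51109904e+00] [-0.25785124 -0.48592341  0.51985212]
```

View pics/c6.png

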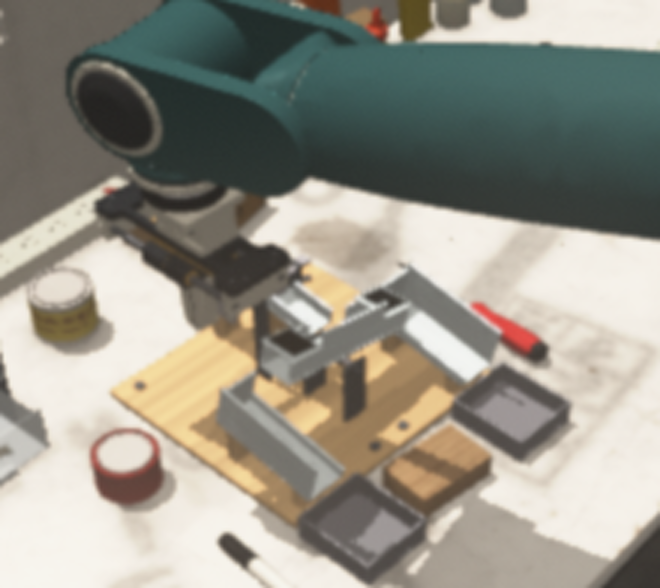

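View pics/s6.png

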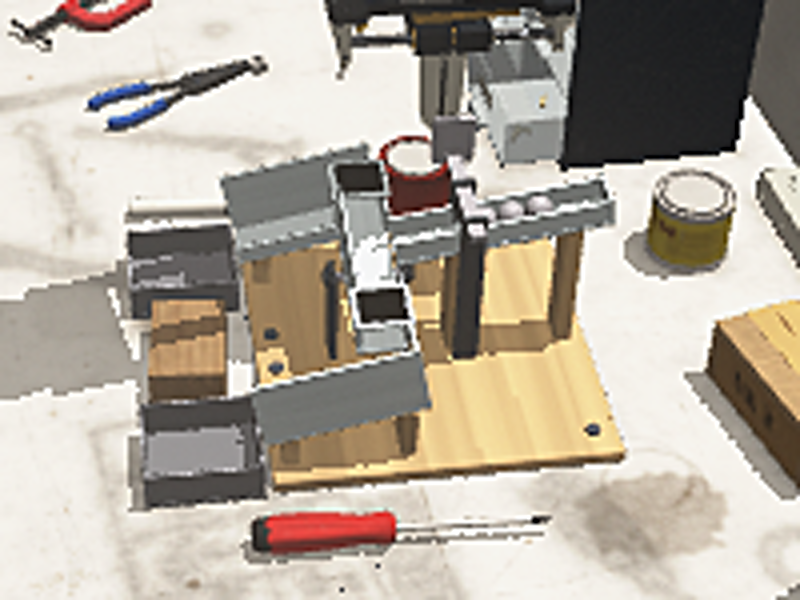

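Fingers are at plate height and to its left, behind the plate (px 450,135 in the side crop). Pushing right.

Request:
servo_tool:
  moves:
    - [0.4,-0.8,0.5,0,0,0,-1]
    - [0,-0.8,0.1,0,0,0,-1]
    - [0,-0.8,0,0,0,0,-1]
    - [0,-0.8,0,0,0,0,-1]
    - [0,-0.8,0,0,0,0,-1]

```text
t: 5.5
ee_pos: [0.632, 0.0688, 0.173]
ee_rot: [-3.13, 0.001, 1.512]
ft_force: [-0.9, 1.9, 0.9]
finger_gap: 0.007
```

Contact is made: 1.9 N, which fits the slide's friction.

Request:
servo_tool:
  moves:
    - [0,-0.8,-0.2,0,0,0,-1]
    - [0,-0.8,-0.2,0,0,0,-1]
    - [0,-0.4,0,0,0,0,-1]

```text
t: 5.88
ee_pos: [0.6321, 0.0577, 0.1711]
ee_rot: [-3.131, -0.02, 1.517]
ft_force: [-0.7, 36.7, -3.4]
finger_gap: 0.004
```

36.7 N means the slide is at its stop. Backing off left, then looking.

Request:
servo_tool:
  moves:
    - [0,1.5,0,0,0,0,-1]
    - [0,2,0,0,0,0,-1]
    - [0,2,0.5,0,0,0,-1]
    - [0,0,0,0,0,0,-1]

```text
t: 6.38
ee_pos: [0.632, 0.1154, 0.176]
ee_rot: [-3.131, -0.02, 1.518]
ft_force: [0.2, -0.7, -0.1]
finger_gap: 0.005
```

Run:
```python
from h import *
s=telemetry.read_state();print(s["ee_pos"],s["ft_force"])
b=viewer.read_camera("scene")["frame"]
cv2.imwrite("pics/c7.png",cv2.resize(b[100:310,180:400],None,fx=3,fy=2.8,interpolation=cv2.INTER_CUBIC))
b=viewer.read_camera("side")["frame"]
cv2.imwrite("pics/s7.png",cv2.resize(b[110:260,230:430],None,fx=4,fy=4,interpolation=cv2.INTER_CUBIC))
```

```text
[0.63203466 0.11538037 0.17604461] [ 0.1796378  -0.65084462 -0.12452777]
```

View pics/c7.png

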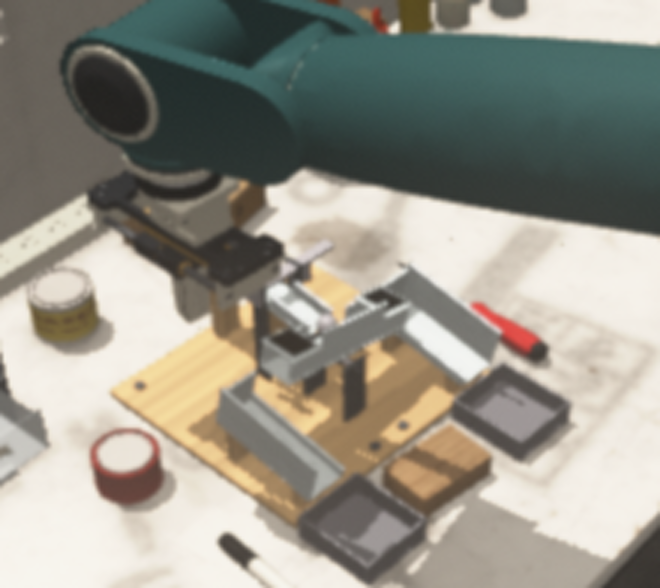

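View pics/s7.png

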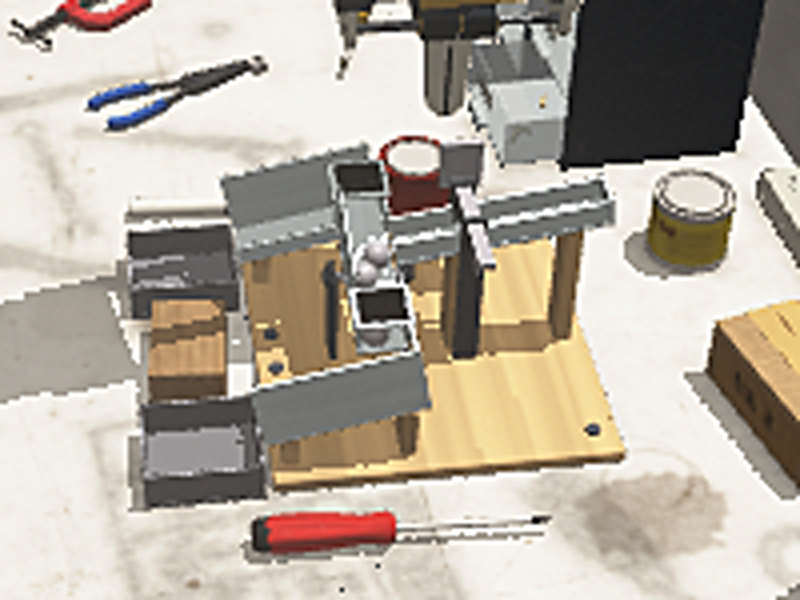

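The balls are rolling through the gate to the right (side crop px ~370,260 to 335). I'll clear up and wait.

Request:
servo_tool:
  moves:
    - [0,0,2.5,0,0,0,-1]
    - [0,0,3,0,0,0,-1]
    - [0,0,2,0,0,0,-1]
    - [0,0,0,0,0,0,-1]
    - [0,0,0,0,0,0,-1]

```text
t: 7.1
ee_pos: [0.6315, 0.1121, 0.2505]
ee_rot: [-3.128, -0.018, 1.515]
ft_force: [-0.5, 0.6, -1.1]
finger_gap: 0.005
```

Request:
servo_tool:
  moves:
    - [0,0,0,0,0,0,-1]
    - [0,0,0,0,0,0,-1]
    - [0,0,0,0,0,0,-1]
    - [0,0,0,0,0,0,-1]
    - [0,0,0,0,0,0,-1]

```text
t: 7.72
ee_pos: [0.631, 0.112, 0.2478]
ee_rot: [-3.125, -0.017, 1.515]
ft_force: [0.7, 0.5, -0.4]
finger_gap: 0.009
```

Request:
servo_tool:
  moves:
    - [0,0,0,0,0,0,-1]
    - [0,0,0,0,0,0,-1]
    - [0,0,0,0,0,0,-1]
    - [0,0,0,0,0,0,-1]
    - [0,0,0,0,0,0,-1]

```text
t: 8.35
ee_pos: [0.631, 0.1121, 0.2479]
ee_rot: [-3.125, -0.017, 1.515]
ft_force: [0.9, 0.0, 0.6]
finger_gap: 0.009
```

Run:
```python
from h import *
s=telemetry.read_state();print(s["t"],s["ee_pos"],s["ft_force"])
b=viewer.read_camera("side")["frame"]
cv2.imwrite("pics/s8.png",cv2.resize(b[110:260,230:430],None,fx=4,fy=4,interpolation=cv2.INTER_CUBIC))
b=viewer.read_camera("scene")["frame"]
cv2.imwrite("pics/c8.png",cv2.resize(b[100:310,180:400],None,fx=3,fy=2.8,interpolation=cv2.INTER_CUBIC))
```

```text
8.35 [0.63102221 0.11205173 0.2479111 ] [0.94531221 0.03359472 0.62270982]
```

View pics/s8.png

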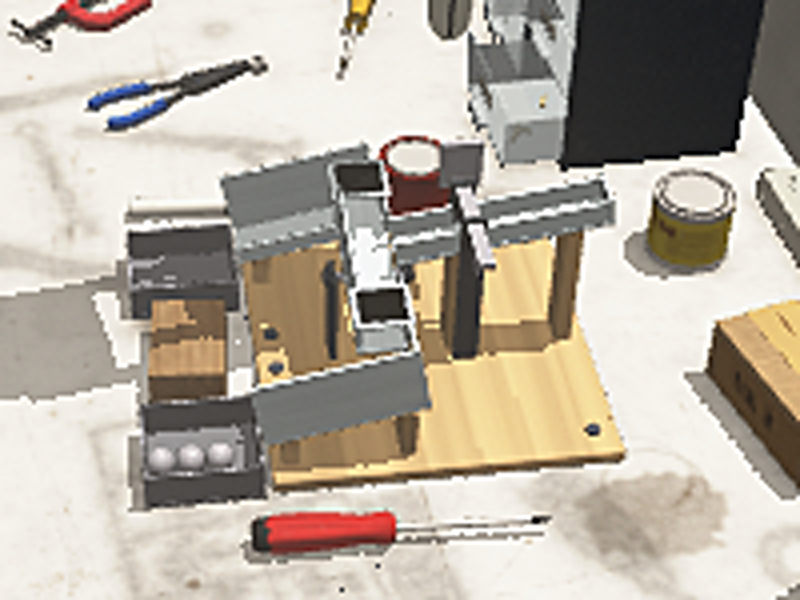

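View pics/c8.png

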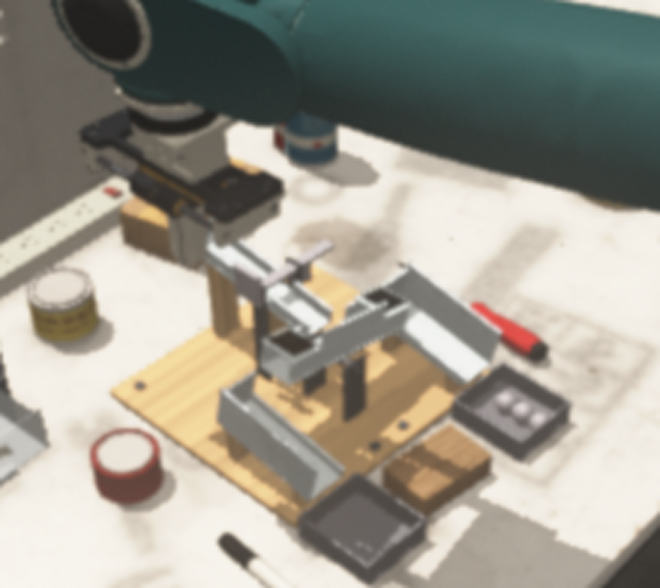

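All three balls lie in the right tray (side crop px 160–217,457), the left tray is empty and the bystanders are in place. Before handing in, I'll measure the slide travel and check the balls are at rest.

Request:
servo_tool:
  moves:
    - [0,0,0,0,0,0,-1]
    - [0,0,0,0,0,0,-1]
    - [0,0,0,0,0,0,-1]
    - [0,0,0,0,0,0,-1]
    - [0,0,0,0,0,0,-1]

```text
t: 9.07
ee_pos: [0.631, 0.1121, 0.2479]
ee_rot: [-3.125, -0.017, 1.515]
ft_force: [0.3, -0.1, -0.0]
finger_gap: 0.006
```

Run:
```python
from h import *
c=viewer.read_camera("side");f=c["frame"]
b=cv2.resize(f[110:260,230:430],None,fx=4,fy=4,interpolation=cv2.INTER_CUBIC)
o=cv2.imread("pics/s8.png"); d=cv2.absdiff(o,b)[400:520,130:270]; print("tray diff",d.max())
a=ray(c,(230+454/4,110+118/4),.18); n=ray(c,(230+462/4,110+142/4),.18); print("plate top before/after",a,n,np.linalg.norm(n-a))
for p in [(160,457),(191,456),(217,448)]: print("ball",ray(c,(230+p[0]/4,110+p[1]/4),.016).round(3))
for p in [(147,410),(255,400),(262,450),(145,462)]: print("tray rim",ray(c,(230+p[0]/4,110+p[1]/4),.032).round(3))
```

```text
tray diff 4
plate top before/after [0.6314268  0.07368924 0.18      ] [0.62982979 0.04121204 0.18      ] 0.03251644013464528
ball [ 0.374 -0.091  0.016]
ball [ 0.397 -0.094  0.016]
ball [ 0.417 -0.09   0.016]
tray rim [ 0.369 -0.056  0.032]
tray rim [ 0.451 -0.059  0.032]
tray rim [ 0.448 -0.114  0.032]
tray rim [ 0.361 -0.11   0.032]
```

```bash
python3 -c "
from workcell import r
print(r.close_job())"
```

```text
the job is handed in; nothing more can be done
None
```

All three balls ended up in the right tray, and I handed the job in at about 9 s; no verdict was reported. With closed fingertips I pressed the right pad down until the gate rocked over. Then I crossed above the stand, pushed the release plate right to its stop, backed off and lifted clear.

Last checks before handing in:
- **Balls:** all three lie in the right tray and are at rest, with no change between two pictures about 0.7 s apart. The left tray is empty.
- **Gate:** in the pictures its right end is down. I did not measure the tilt angle.
- **Slide:** I measured about 32.5 mm of travel from hand-read pixels, good to a millimetre or two. That is slightly under the nominal 34 mm but over the 29 mm needed. The push force rose to 36.7 N, which confirmed the stop. That peak was higher than needed and close to the 40 N limit, though it was taken on the fingertips, not on the arm or gripper body.
- **Bystanders and arm:** the bystanders I could see were unmoved; the sanding block was outside the last cropped pictures, but the arm never went near it. The arm was touching nothing.

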